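# Push open the glove cupboard

## Robot

A 7-joint arm with a two-finger parallel gripper is mounted at the origin on the work surface. World frame = base frame: x ahead of the robot, y to its left, z up, the work surface at z = 0. Lengths are in m, angles in rad, forces in N, time in s.
With the tool pointing down it reaches from about 0.4 to 0.85 m from the base axis. Payload 10.4 kg.
Tool frame: the origin (TCP) lies at the very end of the fingers, on their centre line; the grasp point (between the pads) lies 19 mm behind it; z points along the fingers, y is the direction in which the jaws open and shut (so a half turn about z gives the same grasp; the last joint's range is limited). The gripper opens to 87 mm and grips with 3 to 60 N. Pads are 19 mm wide; open, the fingers measure 117 mm over their backs; the gripper's body (75 mm by 190 mm) begins 51 mm behind the grasp point.
Start: joints at [1.323, 0.332, -0.065, 1.46, 0.022, 1.35, -0.088], TCP at [0.139, -0.609, 0.223] pointing down, gripper open.
Joint ranges: [-2.6, 2.6], [-0.5, 2.12], [-1.47, 1.34], [0.16, 2.42], [-1.27, 4.41], [0.06, 2.06], [-2.6, 2.6]. Speed limits (rad/s): [2.22, 2.22, 2.79, 2.79, 3.14, 3.14, 3.14].

## Interface

Orientations are given as a unit quaternion [x, y, z, w].
In Python, from bench import read_state, camera, close_job, recognise, masks_of gives the robot as it stands.
- The arm moves only by the tool play_rows, never from a script. Its argument "moves" is a list of rows, each a list of 3 entries, a list of its own where there are three numbers: the shift along the tool's x, y, z in cm, then the turn, a rotation vector about the tool's x, y, z in rad, then the finger opening in cm, from 0 to 8.7. In form: [[[dx, dy, dz], [ax, ay, az], jaw], ...]. A call has 1 to 8 rows; each row is the pose to reach, as a shift and turn from the pose commanded when the call began, along the tool's axes at that moment; what a row does not reach only later rows make up. A row lasts 1/8 s, in which the tool goes at most 62.5 mm and 10.7 degrees, less where a joint would pass 70% of its speed; a pose out of reach is approached as far as the arm can. A call with a gripper value outside its range is refused whole. The fingers move at their own pace and stop on an object; "grip_force" is the grip in N (left out, the last holds). Time passes only in rows, so rows that repeat a pose let the fingers close. It gives the time, the measured TCP pose, the force and the opening at its end, in the units of the state.
- read_state(): the state, without advancing time (a new reading comes with each control period).
- camera(name): name is "scene" or "top" or "wrist"; returns a dict with "frame" (420x560x3 uint8, red, green, blue), "intrinsics" (3x3 intrinsics, pixels), "camera_from_world" (4x4, takes a point from world to camera coordinates). Camera axes: x right, y down, z forward; pixel columns grow to the right and rows downward; lengths in m; the calibration is good to about 2 mm. A picture is of the moment at which its call begins. There is no depth.
- close_job(): hands the job in, once; it reports no verdict.
Trained networks look in a picture, given as the dict that the camera call returned (one of the last four; its "shot" number tells which), for a name from the list of things; names that differ only in an ending like _2 or _b are one class to them, and where a whole thing is asked for, a point or a joint stands for the part that bears it (a point fixed in the world has none). Each returns a list of dicts, best first, with "conf" (0 to 1); they miss things now and then, are a little off and sometimes report something else, mostly with a low value. They report only what shows in the picture. A call takes as long as a camera call.
- recognise(picture, query): "at" ([column, row] in pixels, amid what is visible of it).
- masks_of(picture, query): "region" (420x560 bool, what is visible of it) and "at" ([column, row] in pixels, amid what is visible of it).
The state is a dict: "time": time; "joint_positions": joint angles; "joint_vel": joint speeds; "joint_torque": joint torques, N m; "ee_pos": TCP position; "eef_rot": TCP orientation; "ft_force": force on the tool from outside, world axes, zero at the start; "torque": the same for the moment, N m; "width": finger opening in m.
Only numpy, scipy, OpenCV 4.12 (cv2) and the standard library are available. Lean on these libraries where they do the work, as an engineer would, in place of code of your own. Each camera call takes 0.05 s, during which the arm holds its last target.

## Task

Open the white glove cupboard on the packing bench. Its door has no handle: press the door in near its free edge until the push-to-open catch clicks, take the hand away so the spring sets the door ajar, then put a fingertip behind the free edge and swing the door wide open, about square to the cupboard. Do it all by pushing: do not pinch the door between the fingers, and leave the bottle, the label roll and the punnet where they stand.

Things in the scene. Friction and masses are not known exactly. Their poses are not given: they have to be found in the camera images.
- glove_door (a joint): Door angle, rad: 0 shut and latched, positive swung out. Pressed in, it meets a firm stop at -0.020 (4 mm); the catch clicks at about -0.014, taking 4 to 6 N there, and lets the door out once the finger draws back. The spring drives it to 0.25 to 0.35; beyond that it stays where left (hinge friction 0.1 N m). Limit 1.9. Pressing it shut latches it again.
- door_hinge (a point): Fixed point on the door's upright hinge axis (the edge farther from the robot), level with the door's top, 253 mm up. x points into the cupboard, square to its front; y along the shut door towards its free edge; z up. The door swings towards -x. The front of the fixed cupboard (200 deep, 240 wide, 255 mm high) lies 5 mm to +x of the axis; its catch plunger is at mid height, 170 mm from the axis.
- press_point (a point): Good point to press on the door's outer face: 35 mm in from the free edge (207 mm from the hinge axis), 35 mm below the top edge. Moves with the door; x points through the door from face to back, y from hinge to free edge. The door is a flat white panel, 238 mm wide (4 to 242 mm from the axis), 24 to 253 mm up, 18 mm thick; its back plane passes through the hinge axis.
- door_face: Outer skin of the door. Origin on the hinge axis at bench height; axes as at the press point.
- door_liner: Inner skin (back) of the door. Origin on the hinge axis at bench height; axes as at the press point.
- bottle: White plastic bottle standing loose on the bench, 64 mm across, 170 mm high. Origin at the centre of its underside. Leave it alone.
- label_roll: Roll of blank paper labels lying flat, loose on the bench, 90 mm across, 60 mm high. Origin at the centre of its underside. Leave it alone.
- punnet: Black tray of carrots, loose on the bench, 115 by 190 by 65 mm. Origin at the centre of its underside. Leave it alone.

How it is judged:
On the way, in this order (a step that is already met when the one before it is completed fails the run):
1. the fingers press the shut door in against the catch (value of joint glove_door below -0.01 rad and contact force between the fingers and door_face above 2 N), for 0.02 s.
2. the spring has set the door ajar, with no finger on it (value of joint glove_door between 0.18 and 0.7 rad and contact force between each of the arm, the fingers and door_face below 0.3 N and contact force between the fingers and door_liner below 0.3 N), for 0.1 s.
At the end, for the whole second after the job is handed in: The door stands still, at least 1.2 rad (69 degrees) open, and the bottle, label roll and punnet are within 25 mm of where they started (value of joint glove_door above 1.2 rad and velocity of joint glove_door between -0.05 and 0.05 rad/s and distance of each of bottle, label_roll, punnet from where it was at the start of the episode below 0.025 m); the robot touches nothing.
It fails at once if the door is pinched between the fingers (fingers press on its outer and inner skins at once) (contact force between the fingers and door_face above 3 N and contact force between the fingers and door_liner above 3 N).
It fails at once if the bottle is moved, lifted or tipped (distance of bottle from where it was at the start of the episode above 0.03 m or angle between bottle's own z axis and vertical above 0.4 rad).
It fails at once if the label roll is moved, lifted or tipped (distance of label_roll from where it was at the start of the episode above 0.03 m or angle between label_roll's own z axis and vertical above 0.4 rad).
It fails at once if the punnet is moved, lifted or tipped (distance of punnet from where it was at the start of the episode above 0.03 m or angle between punnet's own z axis and vertical above 0.4 rad).
It also fails if it takes over 58 s, if anything falls off the work surface, if the arm or the gripper's body presses on something with over 40 N, if the wrist force passes 120 N, or if a joint passes its speed limit or range.

## Working session

There is one attempt and no reset: what is moved stays moved. The work goes in short steps, Python scripts to look and compute and a tool call to move; the robot and the scene stay as the last step left them, time stands still between calls to the robot, and variables do not carry over. Pictures are saved under pics/ and viewed, and the job is handed in when it is done.

Besides the shell and the picture viewer there is one more tool, called after ">>>" by a JSON object that holds its "fn" and its "kwargs". play_rows: Moves the arm, as the interface text tells. Its arguments: {"type":"object","properties":{"moves":{"type":"array","items":{"type":"array"}},"grip_force":{"type":"number"}},"required":["moves"]}

```bash
mkdir -p pics; cat > h.py <<'E'
import numpy as np, cv2
from bench import *
from scipy.spatial.transform import Rotation as R
def save(p,n): cv2.imwrite('pics/'+n, p['frame'][:,:,::-1])
def proj(p,X):
    X=np.atleast_2d(X); T=p['camera_from_world']; c=X@T[:3,:3].T+T[:3,3]; u=c@np.array(p['intrinsics']).T
    return u[:,:2]/u[:,2:]
def ray(p,uv):
    T=np.array(p['camera_from_world']); d=np.linalg.inv(p['intrinsics'])@np.array([*uv,1.]); 
    return -T[:3,:3].T@T[:3,3], T[:3,:3].T@d
def onz(p,uv,z):
    o,d=ray(p,uv); return o+d*(z-o[2])/d[2]
E
python3 - <<'E'
from h import *
for n in ['scene','top','wrist']:
    p=camera(n); save(p,n+'0.png')
    o,d=ray(p,(280,210)); print(n,o.round(3),d.round(3))
    for q in ['press_point','door_hinge','glove_door','door_face','bottle','label_roll','punnet']:
        print(q,[(np.round(r['at'],1).tolist(),round(r['conf'],2)) for r in recognise(p,q)][:3])
s=read_state(); print(s['ee_pos'],s['eef_rot'],R.from_quat(s['eef_rot']).as_matrix().round(3),s['time'])
E
```

```text
scene [1.275 0.19  0.874] [-0.675 -0.32  -0.665]
press_point [([398.5, 237.2], 0.65)]
door_hinge [([451.1, 272.3], 0.75), ([223.6, 246.3], 0.36)]
glove_door [([396.6, 238.6], 0.62)]
door_face [([388.1, 245.1], 0.6)]
bottle [([263.2, 188.9], 0.59), ([382.3, 275.5], 0.58), ([396.0, 239.8], 0.17)]
label_roll [([225.7, 245.0], 0.9)]
punnet [([182.3, 207.5], 0.9), ([453.5, 270.9], 0.72)]
top [ 0.463 -0.114  1.158] [ 0.105 -0.015 -0.995]
press_point [([167.4, 218.6], 0.87)]
door_hinge [([118.3, 208.8], 0.72)]
glove_door [([170.1, 218.9], 0.57)]
door_face [([167.0, 221.8], 0.64)]
bottle [([332.7, 283.4], 0.79), ([118.2, 208.7], 0.55)]
label_roll [([343.2, 199.8], 0.94)]
punnet [([405.6, 235.4], 0.88)]
wrist [ 0.21  -0.591  0.385] [-0.267 -0.047 -0.963]
press_point []
door_hinge []
glove_door []
door_face []
bottle []
label_roll []
punnet []
[ 0.1393418  -0.60928782  0.22255509] [9.93689393e-01 1.12166795e-01 1.81314935e-05 3.03085136e-05] [[ 0.975  0.223  0.   ]
 [ 0.223 -0.975 -0.   ]
 [ 0.     0.    -1.   ]] 1.2
```

View pics/scene0.png

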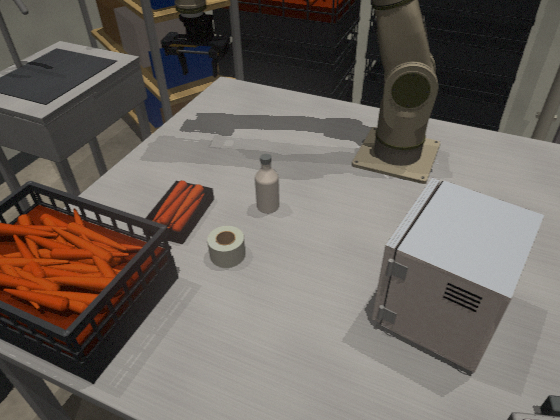

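View pics/top0.png

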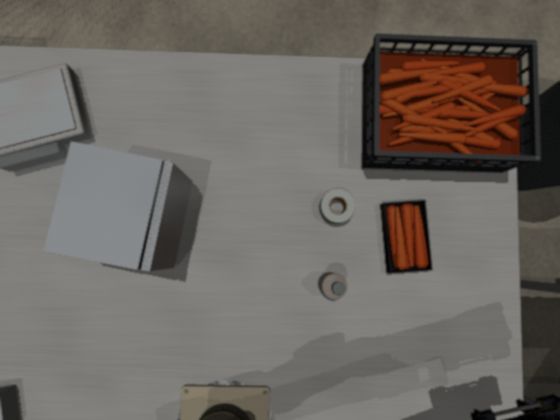

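The scene view shows the cupboard at about (450,270), with the hinges on its left-hand side. In the top view the door is the strip from (172,160), the hinge end, to (148,270), the free end, and it faces right (-y). I'll zoom in for the corners.

```bash
python3 - <<'E'
from h import *
p=camera('top'); f=p['frame'][130:285,35:215]; cv2.imwrite('pics/top1.png',np.clip(cv2.resize(f,None,fx=4,fy=3.87,interpolation=cv2.INTER_CUBIC)[:,:,::-1]*1.3,0,255).astype('uint8'))
p2=camera('scene'); f=p2['frame'][160:370,360:560]; cv2.imwrite('pics/scene1.png',cv2.resize(f,None,fx=2.8,fy=2.8,interpolation=cv2.INTER_CUBIC)[:,:,::-1])
m=masks_of(p,'glove_door'); print([(x['conf'],x['region'].sum()) for x in m])
c=cv2.minAreaRect(np.argwhere(m[0]['region'])[:,::-1].astype(np.float32)); print(cv2.boxPoints(c))
E
```

```text
[(0.95, np.int64(3284))]
[[139.3756  268.58047]
 [162.76097 159.44878]
 [195.1317  166.38538]
 [171.74632 275.5171 ]]
```

View pics/top1.png

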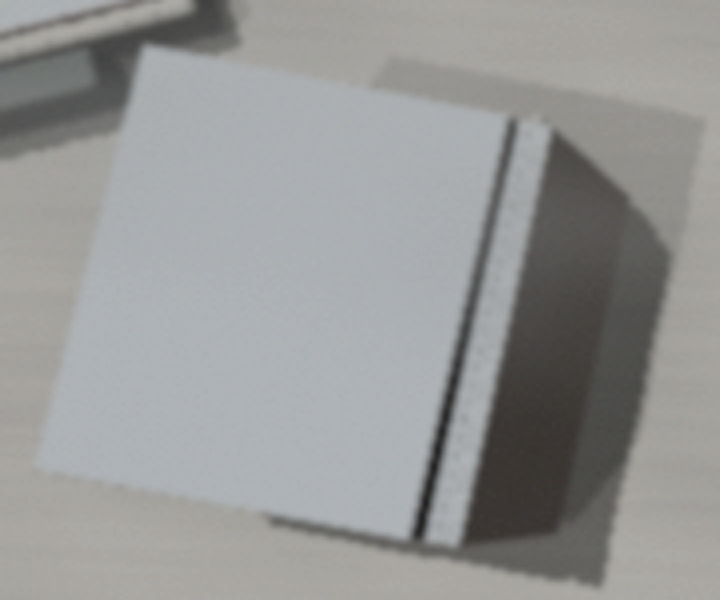

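View pics/scene1.png

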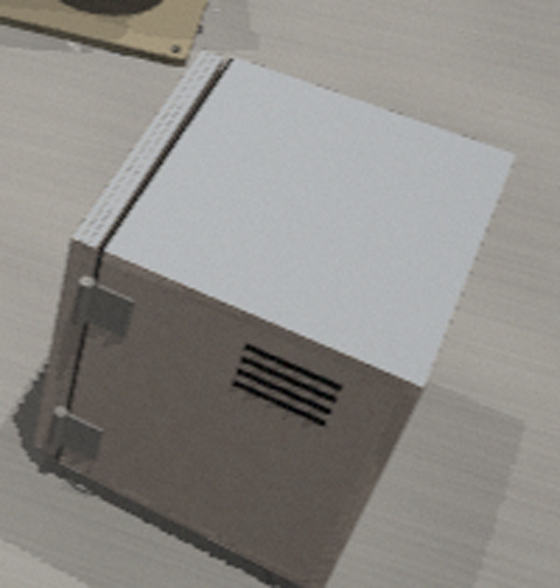

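```bash
python3 - <<'E'
from h import *
T=camera('top');S=camera('scene')
t=lambda u,v:((u+.5)/4-.5+35,(v+.5)/3.87-.5+130)
s=lambda u,v:((u+.5)/2.8-.5+360,(v+.5)/2.8-.5+160)
P=dict(ho=((551,127),(73,238)),fo=((462,546),(200,52)),hb=((517,120),(95,247)),fb=((428,540),(223,58)),ch=((508,115),(105,245)),cf=((415,538),(233,60)),bh=((143,45),(422,387)),bf=((38,465),(513,155)))
W={}
for k,(a,b) in P.items():
    o1,d1=ray(T,t(*a));o2,d2=ray(S,s(*b))
    A=np.c_[d1,-d2];x=np.linalg.lstsq(A,o2-o1,rcond=None)[0]
    m=(o1+d1*x[0]+o2+d2*x[1])/2; g=np.linalg.norm(o1+d1*x[0]-o2-d2*x[1])
    z=.255 if k[0] in'cb' else .253
    W[k]=(onz(T,t(*a),z)+onz(S,s(*b),z))/2
    print(k,m.round(4),'gap',g.round(4),onz(T,t(*a),z).round(4),onz(S,s(*b),z).round(4))
print(np.linalg.norm(W['ho']-W['fo']),np.linalg.norm(W['ho']-W['hb']))
for a,b in(('ho','fo'),('ch','cf'),('bh','bf')):
    v=W[b]-W[a];print(np.arctan2(v[1],v[0]),np.linalg.norm(v))
for a,b in(('ch','bh'),('cf','bf')):
    v=W[b]-W[a];print(np.arctan2(v[1],v[0]),np.linalg.norm(v))
for q,z in(('bottle',.17),('label_roll',.06),('punnet',.06)):
    print(q,[onz(T,recognise(T,q)[0]['at'],z).round(3)])
E
```

```text
ho [0.6559 0.1074 0.2531] gap 0.0007 [0.656  0.1071 0.253 ] [0.6556 0.1077 0.253 ]
fo [0.4229 0.1441 0.2505] gap 0.0006 [0.4231 0.1431 0.253 ] [0.4261 0.1445 0.253 ]
hb [0.6593 0.1239 0.2549] gap 0.002 [0.6594 0.1254 0.253 ] [0.6578 0.1228 0.253 ]
fb [0.4259 0.1616 0.2522] gap 0.0006 [0.426 0.161 0.253] [0.4267 0.1619 0.253 ]
ch [0.6605 0.1288 0.2599] gap 0.0005 [0.6617 0.1298 0.255 ] [0.6555 0.1285 0.255 ]
cf [0.4267 0.1686 0.2531] gap 0.0014 [0.427  0.1673 0.255 ] [0.4289 0.1693 0.255 ]
bh [0.6954 0.3245 0.2564] gap 0.0016 [0.6956 0.3261 0.255 ] [0.6945 0.3241 0.255 ]
bf [0.4622 0.3641 0.2567] gap 0.0001 [0.4622 0.365  0.255 ] [0.46   0.3645 0.255 ]
0.23401738080341952 0.01698401465386197
2.985193976357953 0.23401738080341952
2.9737138672442978 0.2339208719842655
2.9736711959416398 0.23729016275948603
1.386841454426565 0.19928741694527496
1.403748901764024 0.19927185987075513
bottle [array([ 0.395, -0.257,  0.17 ])]
label_roll [array([ 0.598, -0.29 ,  0.06 ])]
punnet [array([ 0.52 , -0.463,  0.06 ])]
```

Two views agree within 2 mm: hinge axis at about (0.663, 0.1235), door yaw 2.977. The heights (0.253/0.255), widths and depth also fit. The plan is tool down, fingers closed, tool x along the door normal.

```bash
cat >> h.py <<'E'
A=np.array([.663,.1235,0]); TH=2.977
def D(r,n,z,a=0.):  # door frame: r along door from hinge, n outward (-x door), door angle a
    t=TH+a; y=np.array([np.cos(t),np.sin(t),0]); x=np.array([np.sin(t),-np.cos(t),0])
    return A+r*y-n*x+np.array([0,0,z])
def rows(wps):  # list of (pos, world yaw of tool x or None)
    s=read_state(); M=R.from_quat(s['eef_rot']); p0=np.array(s['ee_pos'])
    print('now',p0.round(4),'yaw',np.arctan2(M.as_matrix()[1,0],M.as_matrix()[0,0]).round(3),'F',np.round(s['ft_force'],2),'t',s['time'],'q',np.round(s['joint_positions'],2))
    for p,y in wps:
        Mt=R.from_euler('z',y)*R.from_euler('x',np.pi)
        print((M.inv().apply(p-p0)*100).round(1).tolist(),(M.inv()*Mt).as_rotvec().round(2).tolist(), 'world',np.round(p,3))
E
python3 - <<'E'
from h import *
a=np.array
rows([(a([.3,-.5,.30]),.7),(a([.5,-.3,.32]),1.2),(a([.56,-.1,.32]),1.406),(D(.207,.10,.32),1.406),(D(.207,.08,.2),1.406)])
E
```

```text
now [ 0.1393 -0.6093  0.2226] yaw 0.225 F [-0.36 -0.51 -0.21] t 1.6 q [ 1.32  0.33 -0.06  1.46  0.02  1.35 -0.09]
[18.1, -7.1, -7.7] [0.0, -0.0, -0.48] world [ 0.3 -0.5  0.3]
[42.1, -22.1, -9.7] [0.0, -0.0, -0.98] world [ 0.5  -0.3   0.32]
[52.4, -40.3, -9.7] [0.0, -0.0, -1.18] world [ 0.56 -0.1   0.32]
[44.4, -58.4, -9.7] [0.0, -0.0, -1.18] world [0.442 0.059 0.32 ]
[45.2, -60.2, 2.3] [0.0, -0.0, -1.18] world [0.446 0.078 0.2  ]
```

>>> {"fn": "play_rows", "kwargs": {"moves": [[[4,-1,-5],[0,0,-0.12],0],[[9,-3,-8],[0,0,-0.25],0],[[14,-5,-8],[0,0,-0.38],0],[[18,-7,-8],[0,0,-0.48],0],[[23,-10,-9],[0,0,-0.6],0],[[28,-13,-9],[0,0,-0.72],0],[[33,-16,-10],[0,0,-0.84],0],[[38,-19,-10],[0,0,-0.95],0]], "grip_force": 20}}

```text
time: 2.6
ee_pos: [0.4688, -0.3381, 0.3236]
eef_rot: [0.831, 0.556, 0.0, 0.001]
ft_force: [0.1, -1.0, 0.5]
width: 0.0153
```

```bash
python3 - <<'E'
from h import *
a=np.array
rows([(a([.56,-.1,.32]),1.406),(D(.207,.10,.32),1.406),(D(.207,.08,.2),1.406)])
E
```

```text
now [ 0.4688 -0.3381  0.3236] yaw 1.178 F [ 0.12 -0.95  0.54] t 2.6 q [ 0.9   0.22 -0.43  1.4   0.09  1.53  0.09]
[25.5, -0.7, 0.3] [0.0, 0.0, -0.23] world [ 0.56 -0.1   0.32]
[35.7, -17.6, 0.3] [0.0, 0.0, -0.23] world [0.442 0.059 0.32 ]
[37.6, -18.1, 12.3] [0.0, 0.0, -0.23] world [0.446 0.078 0.2  ]
```

>>> {"fn": "play_rows", "kwargs": {"moves": [[[5,0,0],[0,0,-0.1],0],[[10,0,0],[0,0,-0.23],0],[[15,0,0],[0,0,-0.23],0],[[20,-1,0],[0,0,-0.23],0],[[25,-4,0],[0,0,-0.23],0],[[29,-8,0],[0,0,-0.23],0],[[32,-12,0.3],[0,0,-0.23],0],[[34,-16,0.3],[0,0,-0.23],0]]}}

```text
time: 3.6
ee_pos: [0.4499, 0.038, 0.3194]
eef_rot: [0.763, 0.647, 0.0, 0.0]
ft_force: [-0.5, 0.3, 0.5]
width: 0.0003
```

```bash
python3 - <<'E'
from h import *
a=np.array
p=camera('top');save(p,'top2.png');p=camera('scene');save(p,'scene2.png')
rows([(D(.207,.08,.32),1.406),(D(.207,.08,.2),1.406),(D(.207,.028,.2),1.406)])
E
```

```text
now [0.449  0.0401 0.3203] yaw 1.411 F [ 0.2  -0.03  0.61] t 3.7 q [ 0.57 -0.07 -0.71  1.7  -0.05  1.5  -0.29]
[3.7, -0.9, 0.0] [0.0, 0.0, 0.0] world [0.446 0.078 0.32 ]
[3.7, -1.0, 12.0] [0.0, 0.0, 0.0] world [0.446 0.078 0.2  ]
[8.9, -0.9, 12.0] [0.0, 0.0, 0.0] world [0.454 0.13  0.2  ]
```

View pics/scene2.png

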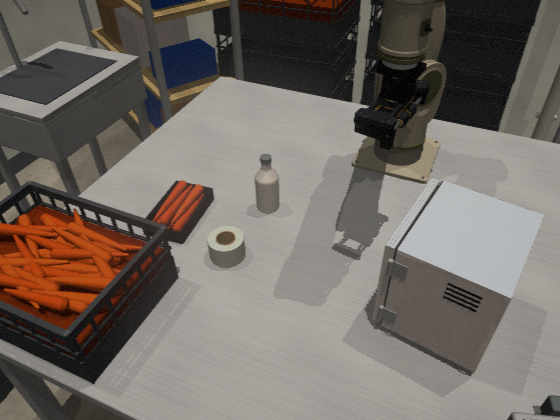

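View pics/top2.png

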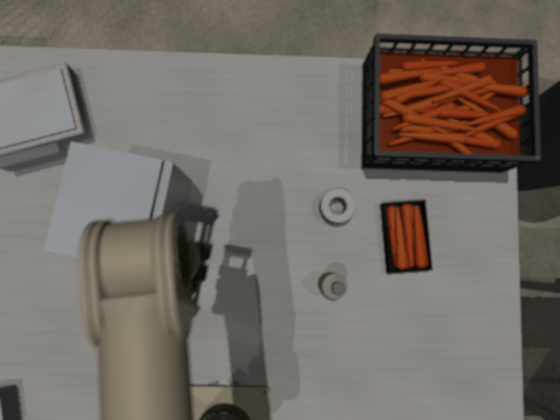

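The gripper, at about (395,120) in the scene view, hangs in front of the door clear of everything, and the bottle, roll and punnet are untouched. I'll go down and approach.

>>> {"fn": "play_rows", "kwargs": {"moves": [[[1.5,-0.5,4],[0,0,0],0],[[3,-1,8],[0,0,0],0],[[3.7,-1,12],[0,0,0],0],[[5.5,-1,12],[0,0,0],0],[[7,-1,12],[0,0,0],0],[[7.8,-1,12],[0,0,0],0],[[8.3,-1,12],[0,0,0],0],[[8.3,-1,12],[0,0,0],0]]}}

```text
time: 4.7
ee_pos: [0.4549, 0.1194, 0.1996]
eef_rot: [0.763, 0.646, -0.0, 0.0]
ft_force: [-0.0, -0.2, 0.4]
width: 0.0005
```

```bash
python3 - <<'E'
from h import *
rows([(D(.207,.028,.2),1.406)])
p=camera('top');save(p,'top3.png');p=camera('wrist');save(p,'wrist3.png')
E
```

```text
now [0.4549 0.1194 0.1996] yaw 1.405 F [-0.   -0.22  0.4 ] t 4.7 q [ 0.46  0.06 -0.83  1.85  0.05  1.25 -0.55]
[1.0, -0.2, -0.0] [0.0, 0.0, -0.0] world [0.454 0.13  0.2  ]
```

View pics/wrist3.png

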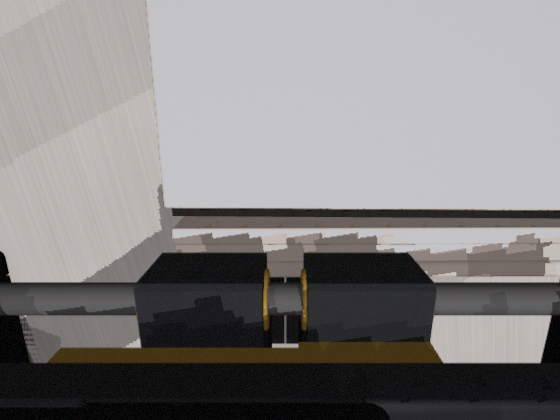

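>>> {"fn": "play_rows", "kwargs": {"moves": [[[0.3,0,0],[0,0,0],0],[[0.6,0,0],[0,0,0],0],[[0.8,0,0],[0,0,0],0],[[1.0,0,0],[0,0,0],0],[[1.0,0,0],[0,0,0],0]]}}

```text
time: 5.42
ee_pos: [0.4563, 0.1289, 0.1995]
eef_rot: [0.763, 0.646, -0.001, 0.0]
ft_force: [-3.1, -4.5, 2.9]
width: 0.0008
```

>>> {"fn": "play_rows", "kwargs": {"moves": [[[0.1,0,0],[0,0,0],0],[[0.2,0,0],[0,0,0],0],[[0.2,0,0],[0,0,0],0]]}}

```text
time: 5.8
ee_pos: [0.4565, 0.1308, 0.1994]
eef_rot: [0.763, 0.646, -0.001, 0.0]
ft_force: [-3.5, -4.5, 3.2]
width: 0.0005
```

>>> {"fn": "play_rows", "kwargs": {"moves": [[[0.1,0,0],[0,0,0],0],[[0.2,0,0],[0,0,0],0],[[0.2,0,0],[0,0,0],0]]}}

```text
time: 6.18
ee_pos: [0.4567, 0.1324, 0.1994]
eef_rot: [0.764, 0.646, -0.001, 0.0]
ft_force: [-4.7, -6.0, 3.7]
width: 0.0004
```

>>> {"fn": "play_rows", "kwargs": {"moves": [[[0.1,0,0],[0,0,0],0],[[0.2,0,0],[0,0,0],0],[[0.2,0,0],[0,0,0],0]]}}

```text
time: 6.55
ee_pos: [0.4568, 0.1331, 0.1993]
eef_rot: [0.764, 0.645, -0.002, 0.001]
ft_force: [-7.3, -10.7, 7.7]
width: 0.0007
```

The force rises against the firm stop after about 4 mm of travel, so I'll draw back.

>>> {"fn": "play_rows", "kwargs": {"moves": [[[-3,0,0],[0,0,0],0],[[-7,0,0],[0,0,0],0],[[-11,-0.5,0],[0,0,0],0],[[-14,-1,0],[0,0,0],0],[[-14,-1,0],[0,0,0],0],[[-14,-1,0],[0,0,0],0],[[-14,-1,-6],[0,0,0],0],[[-14,-1,-12],[0,0,0],0]]}}

```text
time: 7.55
ee_pos: [0.4243, 0.0004, 0.3209]
eef_rot: [0.762, 0.647, -0.0, -0.0]
ft_force: [1.4, 0.1, 0.8]
width: 0.0003
```

```bash
python3 - <<'E'
from h import *
p=camera('scene');save(p,'scene4.png')
p=camera('top');save(p,'top4.png');p=camera('wrist');save(p,'wrist4.png'); 
for a in(0,.2,.25,.3,.35,.4): print(a,proj(p,D(.242,0,.253,a)).round(),proj(p,D(.242,.018,.253,a)).round())
rows([])
E
```

```text
0 [[235. -41.]] [[236.  -6.]]
0.2 [[246.  49.]] [[252.  80.]]
0.25 [[251.  70.]] [[258.  99.]]
0.3 [[256.  89.]] [[265. 117.]]
0.35 [[263. 108.]] [[273. 135.]]
0.4 [[270. 126.]] [[281. 152.]]
now [4.261e-01 3.000e-04 3.222e-01] yaw 1.407 F [-0.07 -0.32 -1.15] t 7.7 q [ 0.64 -0.15 -0.66  1.75 -0.09  1.5  -0.17]
```

View pics/scene4.png

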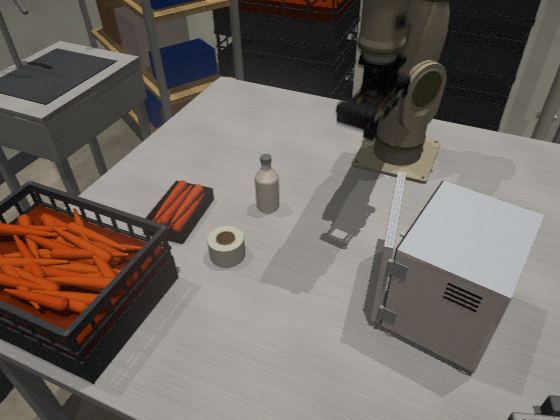

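View pics/wrist4.png

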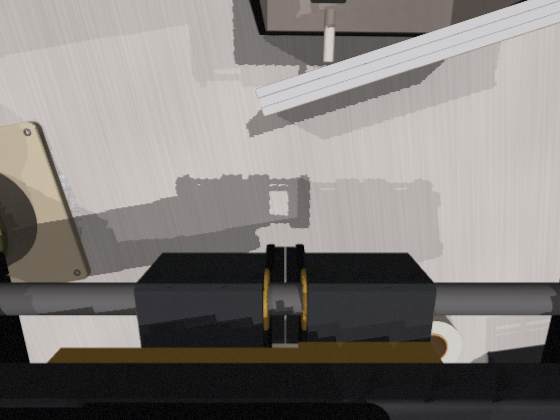

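The door stands ajar; its free-edge corners at (257,90) and (265,115) in the wrist view match 0.30 rad. Next I'll go over the top and down into the gap.

```bash
python3 - <<'E'
from h import *
rows([(D(.228,0,.33,.15),1.55),(D(.228,0,.205,.15),1.55)])
E
```

```text
now [4.261e-01 3.000e-04 3.222e-01] yaw 1.407 F [-0.07 -0.32 -1.15] t 7.7 q [ 0.64 -0.15 -0.66  1.75 -0.09  1.5  -0.17]
[12.6, -1.2, -0.8] [0.01, 0.0, -0.14] world [0.435 0.127 0.33 ]
[12.6, -1.2, 11.7] [0.01, 0.0, -0.14] world [0.435 0.127 0.205]
```

>>> {"fn": "play_rows", "kwargs": {"moves": [[[4,0,-0.8],[0,0,-0.07],0],[[8,-0.8,-0.8],[0,0,-0.14],0],[[12,-1.2,-0.8],[0,0,-0.14],0],[[12.6,-1.2,-0.8],[0,0,-0.14],0],[[12.6,-1.2,0],[0,0,-0.14],0]]}}

```text
time: 8.32
ee_pos: [0.4335, 0.1255, 0.3188]
eef_rot: [0.716, 0.698, -0.0, -0.0]
ft_force: [0.3, -0.4, -0.2]
width: 0.0003
```

```bash
python3 - <<'E'
from h import *
p=camera('wrist');save(p,'wrist5.png'); 
rows([(D(.228,0,.205,.15),1.55)])
E
```

```text
now [0.4331 0.1245 0.3175] yaw 1.545 F [-0.2  -0.17 -1.54] t 8.375 q [ 0.51 -0.07 -0.83  1.7  -0.05  1.5  -0.34]
[0.2, 0.2, 11.3] [-0.0, 0.0, -0.01] world [0.435 0.127 0.205]
```

View pics/wrist5.png

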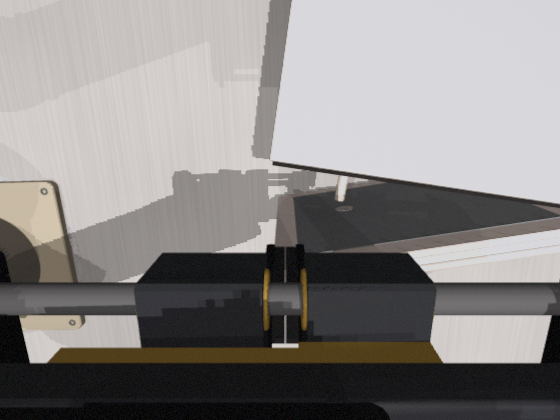

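The cupboard's front corner is at (275,165), and the door passes under the right side of the gripper from (560,215) towards (420,260). The tool is over the gap, so I'll go down.

>>> {"fn": "play_rows", "kwargs": {"moves": [[[0.2,0.2,3],[0,0,0],0],[[0.2,0.2,5],[0,0,0],0],[[0.2,0.2,6.5],[0,0,0],0],[[0.2,0.2,7.5],[0,0,0],0],[[0.2,0.2,7.5],[0,0,0],0]]}}

```text
time: 9.0
ee_pos: [0.4353, 0.1268, 0.2441]
eef_rot: [0.716, 0.698, -0.0, -0.0]
ft_force: [-0.1, -0.8, 0.8]
width: 0.0003
```

```bash
python3 - <<'E'
from h import *
p=camera('wrist');save(p,'wrist6.png'); p=camera('scene');save(p,'scene6.png'); 
rows([(D(.228,0,.205,.15),1.55)])
E
```

```text
now [0.4358 0.1271 0.245 ] yaw 1.545 F [0.38 0.41 0.4 ] t 9.1 q [ 0.5  -0.03 -0.85  1.82 -0.02  1.34 -0.37]
[-0.0, -0.1, 4.0] [0.0, -0.0, -0.01] world [0.435 0.127 0.205]
```

View pics/wrist6.png

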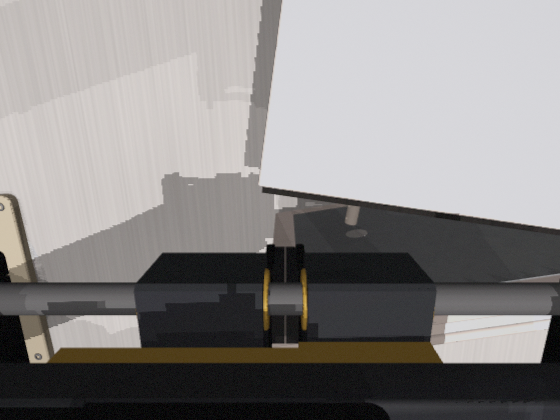

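View pics/scene6.png

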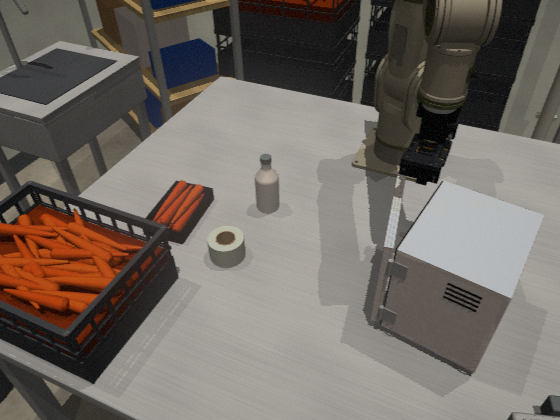

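>>> {"fn": "play_rows", "kwargs": {"moves": [[[0,0,2],[0,0,0],0],[[0,0,4],[0,0,0],0],[[0,0,4],[0,0,0],0]]}}

```text
time: 9.48
ee_pos: [0.4351, 0.127, 0.2042]
eef_rot: [0.716, 0.698, -0.001, -0.0]
ft_force: [0.6, 0.4, 0.9]
width: 0.0002
```

```bash
python3 - <<'E'
from h import *
rows([(D(.222,-.012,.205,a),1.406+a) for a in(.28,.38,.48,.58,.68,.78,.88)])
E
```

```text
now [0.4351 0.127  0.2042] yaw 1.545 F [0.6  0.4  0.95] t 9.475 q [ 0.49  0.01 -0.87  1.88  0.01  1.26 -0.4 ]
[-1.7, 0.6, -0.1] [-0.0, 0.0, -0.14] world [0.441 0.11  0.205]
[-3.9, 0.9, -0.1] [-0.0, 0.0, -0.24] world [0.444 0.088 0.205]
[-6.1, 1.5, -0.1] [-0.0, -0.0, -0.34] world [0.448 0.066 0.205]
[-8.2, 2.2, -0.1] [-0.0, -0.0, -0.44] world [0.455 0.045 0.205]
[-10.2, 3.1, -0.1] [-0.0, -0.0, -0.54] world [0.464 0.025 0.205]
[-12.1, 4.3, -0.1] [-0.0, -0.0, -0.64] world [0.475 0.005 0.205]
[-13.9, 5.6, -0.1] [-0.0, -0.0, -0.74] world [ 0.488 -0.013  0.205]
```

>>> {"fn": "play_rows", "kwargs": {"moves": [[[-1.7,0.6,0],[0,0,-0.14],0],[[-3.9,0.9,0],[0,0,-0.24],0],[[-6.1,1.5,0],[0,0,-0.34],0],[[-8.2,2.2,0],[0,0,-0.44],0],[[-10.2,3.1,0],[0,0,-0.54],0],[[-12.1,4.3,0],[0,0,-0.64],0],[[-13.9,5.6,0],[0,0,-0.74],0],[[-13.9,5.6,0],[0,0,-0.74],0]]}}

```text
time: 10.48
ee_pos: [0.4887, -0.0145, 0.2055]
eef_rot: [0.417, 0.909, 0.0, 0.0]
ft_force: [0.1, 0.2, -0.5]
width: 0.0006
```

```bash
python3 - <<'E'
from h import *
p=camera('scene');save(p,'scene7.png'); p=camera('top');save(p,'top7.png')
rows([(D(.222,-.012,.205,a),1.406+a) for a in(.95,1.05,1.15,1.25,1.35,1.42,1.46)])
E
```

```text
now [ 0.4879 -0.0126  0.2052] yaw 2.283 F [-0.62 -0.3  -0.89] t 10.575 q [ 0.63  0.09 -0.73  1.8   0.07  1.27  0.6 ]
[-1.6, -0.1, 0.0] [0.0, 0.0, -0.07] world [ 0.498 -0.025  0.205]
[-3.8, 0.1, 0.0] [0.0, 0.0, -0.17] world [ 0.513 -0.041  0.205]
[-6.0, 0.4, 0.0] [0.0, 0.0, -0.27] world [ 0.53  -0.055  0.205]
[-8.1, 1.0, 0.0] [0.0, 0.0, -0.37] world [ 0.549 -0.067  0.205]
[-10.2, 1.8, 0.0] [0.0, 0.0, -0.47] world [ 0.568 -0.078  0.205]
[-11.6, 2.5, 0.0] [0.0, 0.0, -0.54] world [ 0.583 -0.084  0.205]
[-12.4, 3.0, 0.0] [0.0, 0.0, -0.58] world [ 0.591 -0.087  0.205]
```

View pics/scene7.png

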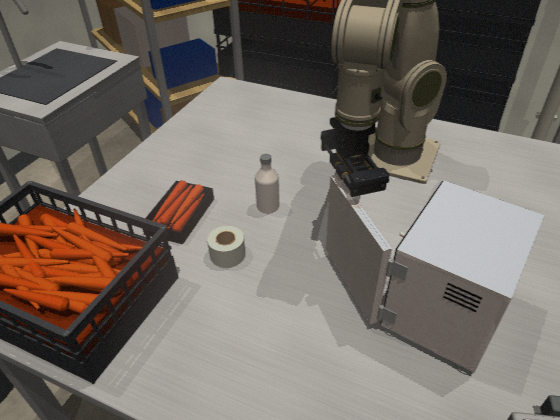

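View pics/top7.png

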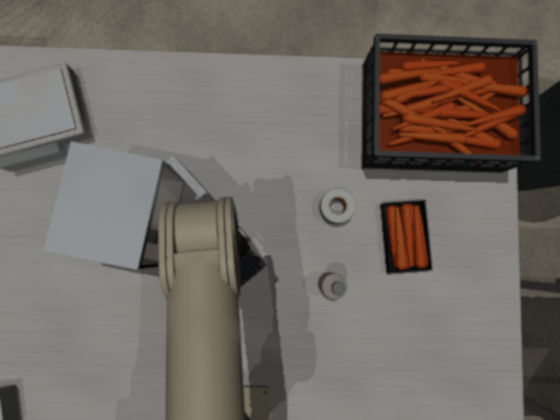

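The door now swings with the finger at about 0.9 rad (edge at (335,182) in the scene view), and the loose objects are untouched. I'll carry on to about square.

>>> {"fn": "play_rows", "kwargs": {"moves": [[[-1.6,0,0],[0,0,-0.07],0],[[-3.8,0.1,0],[0,0,-0.17],0],[[-6,0.4,0],[0,0,-0.27],0],[[-8.1,1,0],[0,0,-0.37],0],[[-10.2,1.8,0],[0,0,-0.47],0],[[-11.6,2.5,0],[0,0,-0.54],0],[[-12.4,3,0],[0,0,-0.58],0],[[-12.4,3,0],[0,0,-0.58],0]]}}

```text
time: 11.58
ee_pos: [0.5919, -0.0866, 0.2048]
eef_rot: [0.138, 0.99, 0.0, 0.0]
ft_force: [0.7, -0.0, -0.3]
width: 0.0008
```

```bash
python3 - <<'E'
from h import *
p=camera('scene');save(p,'scene8.png')
rows([(D(.22,-.08,.205,1.46),2.866),(D(.22,-.09,.34,1.46),2.866)])
E
```

```text
now [ 0.5916 -0.0865  0.2048] yaw 2.864 F [-0.08 -0.33  0.61] t 11.625 q [ 0.64  0.37 -0.72  1.53  0.25  1.33  1.19]
[6.8, 0.1, -0.0] [0.0, 0.0, -0.0] world [ 0.526 -0.066  0.205]
[7.8, 0.1, -13.5] [0.0, 0.0, -0.0] world [ 0.517 -0.064  0.34 ]
```

View pics/scene8.png

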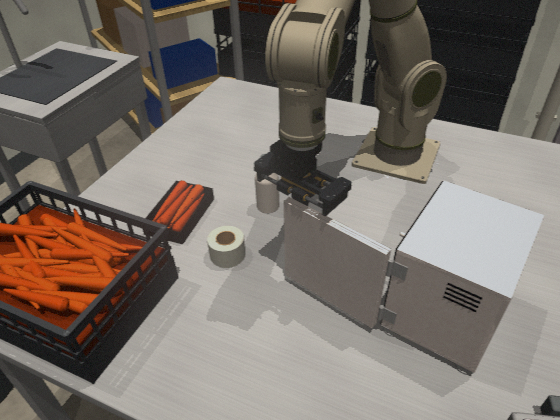

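The door stands about square, with its edge at (288,205). I'll draw back off the liner, then go up.

>>> {"fn": "play_rows", "kwargs": {"moves": [[[2,0,0],[0,0,0],0],[[5,0,0],[0,0,0],0],[[7,0,-2],[0,0,0],0],[[7,0,-7],[0,0,0],0],[[7,0,-12],[0,0,0],0],[[7,0,-15],[0,0,0],0],[[7,0,-15],[0,0,0],0]]}}

```text
time: 12.5
ee_pos: [0.5248, -0.0674, 0.357]
eef_rot: [0.138, 0.99, -0.0, 0.002]
ft_force: [-0.1, 0.4, -0.3]
width: 0.0005
```

```bash
python3 - <<'E'
from h import *
S=camera('scene');T=camera('top');save(S,'scene9.png');save(T,'top9.png')
for n,p in(('S',S),('T',T)):
  for a in(1.3,1.4,1.46,1.5,1.6): print(n,a,proj(p,D(.242,0,.253,a)).round(),proj(p,D(.242,.018,.253,a)).round())
  for q in('bottle','label_roll','punnet'): print(n,q,[(np.round(r['at'],1).tolist(),round(r['conf'],2)) for r in recognise(p,q)][:2])
rows([])
E
```

```text
S 1.3 [[302. 187.]] [[296. 190.]]
S 1.4 [[294. 192.]] [[288. 196.]]
S 1.46 [[289. 195.]] [[284. 200.]]
S 1.5 [[286. 198.]] [[281. 202.]]
S 1.6 [[280. 204.]] [[275. 209.]]
S bottle [([267.7, 188.7], 0.67)]
S label_roll [([225.1, 248.4], 0.74)]
S punnet [([181.7, 207.6], 0.56)]
T 1.3 [[265. 209.]] [[269. 201.]]
T 1.4 [[270. 198.]] [[273. 191.]]
T 1.46 [[272. 192.]] [[274. 184.]]
T 1.5 [[273. 188.]] [[275. 180.]]
T 1.6 [[276. 177.]] [[277. 169.]]
T bottle [([333.0, 285.8], 0.98)]
T label_roll [([341.2, 207.0], 0.89), ([173.6, 160.0], 0.26)]
T punnet [([402.3, 236.2], 0.66)]
now [ 0.5241 -0.0682  0.3539] yaw 2.865 F [0.11 0.46 0.47] t 12.9 q [ 0.73  0.15 -0.76  1.45  0.1   1.58  1.26]
```

View pics/scene9.png

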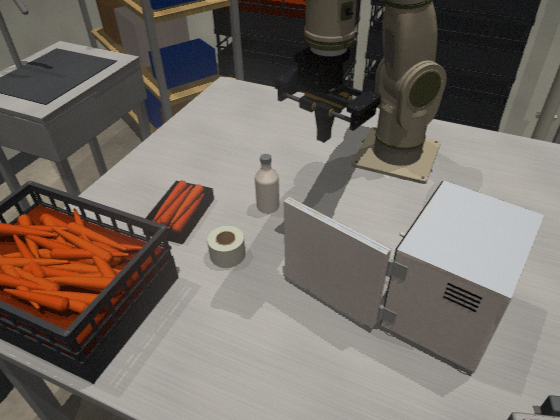

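View pics/top9.png

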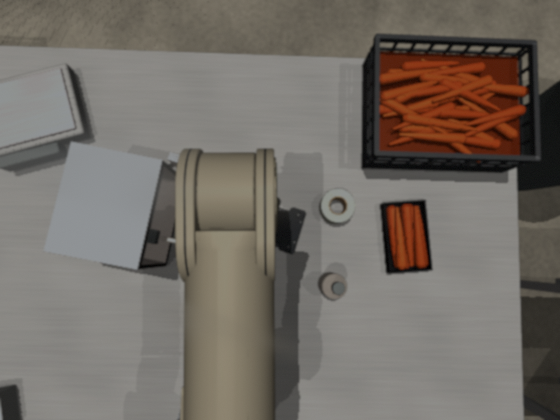

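The door edge at (286,200) means about 1.46 rad, still where it was left. The gripper is clear, and the bottle, roll and punnet sit at the same pixels as at the start.

```bash
python3 -c "
from bench import *
print(close_job())"
```

```text
the job is handed in; nothing more can be done
None
```

I opened the glove cupboard and handed the job in at about 13 s. No verdict is reported, so the result rests on my own checks.

**What I did:** With the fingers closed, I pressed the door in about 4 mm near its free edge. The force rose from about 6 N to over 10 N at the firm stop. I then drew back, and the spring set the door ajar at about 0.30 rad (wrist view). From above, I lowered the fingertip into the gap behind the free edge and swept the door open. Then I backed off and raised the hand clear.

**Last checks:**
- **Door:** it stands at about 1.46 rad in the scene view. It did not move visibly between the pictures before and after I withdrew. In the top view the arm hid the door's edge, so that angle comes from one camera only.
- **Loose objects:** the bottle, label roll and punnet look unmoved to the eye in both views. The network's label roll centre shifted 7 pixels in the top view and 3 in the scene view, and its bottle centre shifted 4.5 pixels in the scene view. I put these shifts down to network noise.
- **Robot:** the force reading after withdrawing was under 1 N, so it was touching nothing.

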